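# Lay the notched dough blade in its holder

### The job

Two steel dough blades lie on the bakery bench: take the one with the notch and lay it flat in the white holder, square to it, with the holder's pin standing inside the notch. Lower it into place rather than dropping it, let go, and leave the plain blade where it is.

Things in the scene. Friction and masses are not known exactly. Their poses are not given: they have to be found in the camera images.
- blade_grip (a point): Notched blade: flat steel plate 130 x 90 x 4 mm with an upright black bar on top to take it by (60 long along x, 16 wide, top 40 mm above the underside; it balances there). Point: the bar's centre, 22 mm above the underside. x along the bar to the notched end, z up. Plate spans x -60 to +70, y +-45. Notch in the middle of the +x end: 32 wide, 36 deep (x 34 to 70). 0.3 to 0.5 kg.
- plain_grip (a point): Plain blade, to be left alone: the same plate, size and black bar, but with no notch. Same point and axes. The two blades and the holder lie in any order at left, middle and right.
- holder: Holder, fixed to the bench: white plastic block 150 mm long (x) by 136 wide (y), bed 12 mm above the bench. Origin: centre of its underside; x towards the pin's end, z up. Along each long side a cheek 8 mm thick, 6 mm above the bed, 120 mm clear between them (15 mm to spare beside a centred blade); ends open.
- pin (a point): Foot of the holder's one steel pin, on the bed, on the centre line, 48 mm from the holder's centre towards +x; axes as the holder's. The pin is 10 mm thick and stands 14 mm above the bed. The blade is home when its x points as the holder's and its notch is around the pin: its bar's centre is then 22 mm above this point and about 52 mm behind it (-x).
Not all that is in view belongs to the job. There is more than one size of the holder; the job needs the largest.

How it is judged:
By the outcome, as a careful person would: the job done as asked, in the order asked, and still so for the second after the job is handed in, with the robot touching nothing.
It also fails if it takes over 35 s, if anything falls off the work surface, if the arm or the gripper's body presses on something with over 40 N, if the wrist force passes 120 N, or if a joint passes its speed limit or range.

### The arm

A 6-joint arm with a two-finger parallel gripper is mounted at the origin on the work surface. World frame = base frame: x ahead of the robot, y to its left, z up, the work surface at z = 0. Lengths are in m, angles in rad, forces in N, time in s.
With the tool pointing down it reaches from about 0.325 to 0.875 m from the base axis. Payload 4.4 kg.
Tool frame: the origin (TCP) lies midway between the tips of the shut fingers; the grasp point (between the pads) lies 19 mm behind it; z points along the fingers, y is the direction in which the jaws open and shut (so a half turn about z gives the same grasp; the last joint's range is limited). The gripper opens to 85 mm and grips with 20 to 120 N. Pads are 22 mm wide; open, the fingers measure 114 mm over their backs; the gripper's body (76 mm by 85 mm) begins 54 mm behind the grasp point. The pads swing forward as they close: fully open they stand 13 mm farther back than shut.
Start: joints at [1.111, 0.207, 1.542, -0, 1.393, -0.15], TCP at [0.175, 0.548, 0.2] pointing down, gripper open.
Joint ranges: [-2.73, 2.73], [-0.86, 2.22], [0.23, 2.46], [-1.11, 4.25], [0.08, 2.63], [-2.82, 2.82]. Speed limits (rad/s): [2.79, 2.79, 3.14, 3.14, 3.14, 3.14].

### API

Orientations are given as [roll, pitch, yaw] about the fixed x, y, z axes, in that order (R = Rz(yaw) Ry(pitch) Rx(roll)).
In Python, from rig import bot, grab_frame gives the robot as it stands.
- The arm moves only by the tool move_arm, never from a script. Its argument "commands" is a list of rows, each a list of 5 numbers: the shift along the tool's x, y, z in m, then the turn about the tool's z in rad, then the gripper command: -1 is fully open, 1 is shut, values between are in proportion. A call has 1 to 12 rows; each row shifts and turns the commanded pose from where the row before left it, along the tool's axes as they then stand; what a row does not reach is not made up. A row lasts 1/8 s, in which the tool goes at most 62.5 mm and 10.7 degrees, less where a joint would pass 70% of its speed; a pose out of reach is approached as far as the arm can. A call with a gripper value outside its range is refused whole. The fingers move at their own pace and stop on an object; "force" is the grip in N (left out, the last holds). Time passes only in rows, so rows that do not move let the fingers close. It gives the time, the measured TCP pose, the force and the opening at its end, in the units of the state.
- bot.state(): the state, without advancing time (a new reading comes with each control period).
- grab_frame(name): name is "scene" or "side" or "wrist"; returns a dict with "img" (420x560x3 uint8, blue, green, red), "depth" (420x560 float32, m along the optical axis (not along the pixel's ray), 0 where there is no reading), "camera_matrix" (3x3 intrinsics, pixels), "R" (3x3) and "t" (3): a world point X has camera coordinates R X + t; the wrist camera has in their place "tool_from_camera" (4x4, takes a point from camera to tool coordinates, whose origin is the TCP and whose axes are the flange's). Camera axes: x right, y down, z forward; pixel columns grow to the right and rows downward; lengths in m; the calibration is good to about 2 mm. A picture is of the moment at which its call begins: read the wrist's pose just before it.
- bot.job_done(): hands the job in, once; it reports no verdict.
The state is a dict: "time": time; "q": joint angles; "qd": joint speeds; "tau": joint torques, N m; "tool_pos": TCP position; "ee_rot": TCP orientation; "wrist_force": force on the tool from outside, world axes, zero at the start; "moment": the same for the moment, N m; "opening": finger opening in m.
Only numpy, scipy, OpenCV 4.12 (cv2) and the standard library are available. Lean on these libraries where they do the work, as an engineer would, in place of code of your own. Each camera call takes 0.05 s, during which the arm holds its last target. There are 200 camera calls.

## Working session

There is one attempt and no reset: what is moved stays moved. The work goes in short steps, Python scripts to look and compute and a tool call to move; the robot and the scene stay as the last step left them, time stands still between calls to the robot, and variables do not carry over. Pictures are saved under pics/ and viewed, about 8 in all and at most 12, crops included, and the job is handed in when it is done.

Besides the shell and the picture viewer there is one more tool, called after "Call:" by a JSON object that holds its "op" and its "data", one argument or row to a line. move_arm: Moves the arm, as the interface text tells. Its arguments: {"type":"object","properties":{"commands":{"type":"array","items":{"type":"array","items":{"type":"number"}}},"force":{"type":"number"}},"required":["commands"]}

```bash
mkdir -p pics; ls
python3 - <<'E'
from rig import bot, grab_frame
import cv2,numpy as np
s=bot.state();print(s)
for n in("scene","side"):
    f=grab_frame(n);cv2.imwrite(f"pics/{n}0.png",f["img"]);np.savez(f"{n}0.npz",**f)
    print(n,f["camera_matrix"],f["R"],f["t"])
E
```

```text
pics
{'time': 0.0, 'q': array([ 1.11055028e+00,  2.07465816e-01,  1.54297153e+00, -2.47749188e-05,
        1.39351546e+00, -1.50527611e-01]), 'qd': array([ 4.62973757e-04, -1.42556824e-04,  3.34033128e-05, -1.40321159e-03,
        7.63404487e-05, -4.21328339e-04]), 'tau': array([ 7.78652557e-04, -3.83036363e+01, -2.91599000e+01, -3.91915910e-05,
        1.05488102e-02,  1.03051860e-05]), 'tool_pos': array([0.17490879, 0.54686418, 0.19869152]), 'ee_rot': array([-3.13925553e+00, -3.29827362e-04,  2.83187823e+00]), 'wrist_force': array([-0.31564667, -0.04241571, -0.28040354]), 'moment': array([-0.00742005,  0.03823224,  0.03202821]), 'opening': 0.08527196799038676}
scene [[492.83577584   0.         295.1013724 ]
 [  0.         492.83577584 218.33449663]
 [  0.           0.           1.        ]] [[-0.48095355  0.87664738  0.0131551 ]
 [ 0.66611182  0.37512156 -0.64465406]
 [-0.57006905 -0.30128589 -0.76436123]] [ 0.22230842 -0.27008417  1.46269118]
side [[380.28386539   0.         281.67939527]
 [  0.         380.28386539 207.60580465]
 [  0.           0.           1.        ]] [[-0.98879602 -0.14903125 -0.00849267]
 [-0.0930981   0.66016273 -0.74533074]
 [ 0.11668412 -0.73618942 -0.6666408 ]] [0.46793495 0.06621926 0.82993029]
```

View pics/scene0.png

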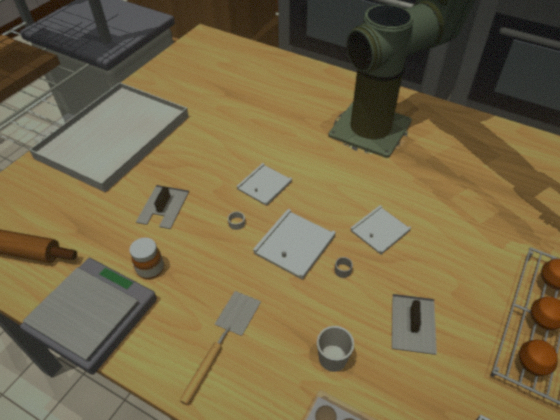

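View pics/side0.png

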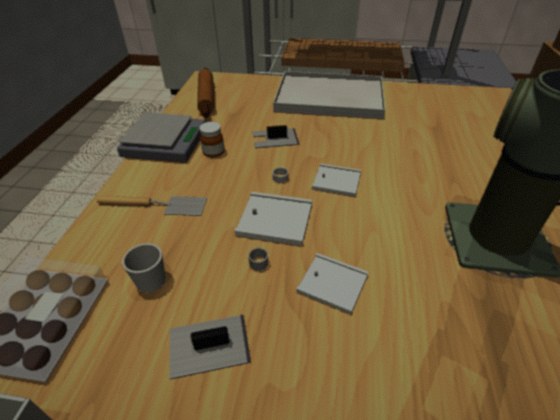

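The scene view shows the notched blade at (163,205) with its notch at the lower end (~(158,213)), and the plain blade at (414,322). The largest holder is at (295,243), with its pin at (283,254) towards the lower left. The side view agrees: notched blade (275,136) with the notch to the left, holder (274,218), pin (254,212).

```bash
cat > h.py <<'E'
import numpy as np,cv2
from scipy.spatial.transform import Rotation as Ro
def cast(px,K,R,t,z):
    px=np.atleast_2d(px).astype(float);d=np.c_[px,np.ones(len(px))]@np.linalg.inv(K).T@R
    c=-R.T@t;return c+d*((z-c[2])/d[:,2])[:,None]
def blob(mask,px):
    n,l=cv2.connectedComponents(mask.astype(np.uint8));k=l[px[1],px[0]]
    m=(l==k) if k else np.zeros_like(mask);v,u=np.nonzero(m);return np.c_[u,v],m
def rect(P):
    c,s,a=cv2.minAreaRect(((P[:,:2])*1000).astype(np.float32));return np.round(np.array(c)/1000,4),np.round(s,1),a
E
python3 - <<'E'
from h import *
for n,h,b,pin,bar in(("scene",(305,240),(176,215),(283,254),(162,200)),("side",(280,222),(283,143),(254,212),(276,132))):
    f=dict(np.load(n+"0.npz"));K,R,t,I=f["camera_matrix"],f["R"],f["t"],f["img"]
    hsv=cv2.cvtColor(I,cv2.COLOR_BGR2HSV);S,V=hsv[...,1],hsv[...,2]
    print(n,"hsv holder,blade,pin,bar",[hsv[p[1],p[0]] for p in(h,b,pin,bar)])
    p,m=blob((S<60)&(V>90),h);print("holder",len(p),rect(cast(p,K,R,t,.015)))
    p,m=blob((S<70)&(V>60),b);print("blade",len(p),rect(cast(p,K,R,t,.004)))
    print("pin",cast(pin,K,R,t,.019)[0])
    x,y=bar;w=np.zeros(V.shape,bool);w[y-20:y+20,x-20:x+20]=1
    p,m=blob((V<55)&w,bar);print("bar",len(p),rect(cast(p,K,R,t,.03)))
E
```

```text
scene hsv holder,blade,pin,bar [array([ 65,   9, 162], dtype=uint8), array([ 24,  46, 110], dtype=uint8), array([30, 25, 83], dtype=uint8), array([ 23, 134,  38], dtype=uint8)]
holder 3020 (array([0.4933, 0.0149]), array([140.3, 157. ]), 86.32943725585938)
blade 984 (array([ 0.5498, -0.3342]), array([128.7,  90.5]), 16.534452438354492)
pin [0.54104418 0.01112802 0.019     ]
bar 218 (array([ 0.5487, -0.3302]), array([77.3, 28. ]), 18.16325569152832)
side hsv holder,blade,pin,bar [array([ 39,  17, 152], dtype=uint8), array([ 27,  22, 105], dtype=uint8), array([30, 26, 40], dtype=uint8), array([0, 0, 0], dtype=uint8)]
holder 2667 (array([0.4876, 0.0093]), array([139.1, 151.9]), 86.17384338378906)
blade 431 (array([ 0.5449, -0.338 ]), array([126.8,  90.4]), 15.972825050354004)
pin [0.53539529 0.01189182 0.019     ]
bar 241 (array([ 0.537 , -0.3266]), array([57.3, 68.1]), 10.997034072875977)
```

Call:
{"op": "move_arm", "data": {
  "commands": [
    [-0.0426,-0.0427,-0.008,0,-1],
    [-0.0426,-0.0427,-0.008,0,-1],
    [-0.0426,-0.0427,-0.008,0,-1],
    [-0.0426,-0.0427,-0.008,0,-1],
    [-0.0426,-0.0427,-0.008,0,-1],
    [-0.0426,-0.0427,-0.008,0,-1],
    [-0.0426,-0.0427,-0.008,0,-1],
    [-0.0426,-0.0427,-0.008,0,-1],
    [-0.0426,-0.0427,-0.008,0,-1],
    [-0.0426,-0.0427,-0.008,0,-1],
    [0,0,0,0,-1],
    [0,0,0,0,-1]
  ]
}}

```text
time: 1.6
tool_pos: [0.4502, 0.0113, 0.2792]
ee_rot: [3.141, -0.002, 2.831]
wrist_force: [-0.5, -0.1, -0.4]
opening: 0.0853
```

```bash
cat >> h.py <<'E'
def wrist(name):
    from rig import bot,grab_frame
    s=bot.state();f=grab_frame("wrist");T=f["tool_from_camera"]
    Rt=Ro.from_euler("xyz",s["ee_rot"]).as_matrix();Rwc=Rt@T[:3,:3];c=s["tool_pos"]+Rt@T[:3,3]
    f["R"]=Rwc.T;f["t"]=-Rwc.T@c;cv2.imwrite(f"pics/{name}.png",f["img"]);np.savez(name+".npz",**f)
    print(s["time"],s["tool_pos"],s["ee_rot"],s["q"].round(2),"cam",c.round(3));return f
E
python3 -c "from h import *;f=wrist('w1');print(f['tool_from_camera'])"
```

```text
1.6 [0.45021328 0.01131894 0.27920285] [ 3.14128698e+00 -1.88029945e-03  2.83102732e+00] [-0.17 -0.12  1.72  0.    1.54 -1.43] cam [0.388 0.032 0.453]
[[ 8.21167283e-04 -9.66037122e-01 -2.58402022e-01  6.59797813e-02]
 [ 9.99999440e-01  6.20938767e-04  8.56482941e-04  1.77572568e-04]
 [-6.66942482e-04 -2.58402581e-01  9.66037091e-01 -1.73926175e-01]
 [ 0.00000000e+00  0.00000000e+00  0.00000000e+00  1.00000000e+00]]
```

View pics/w1.png

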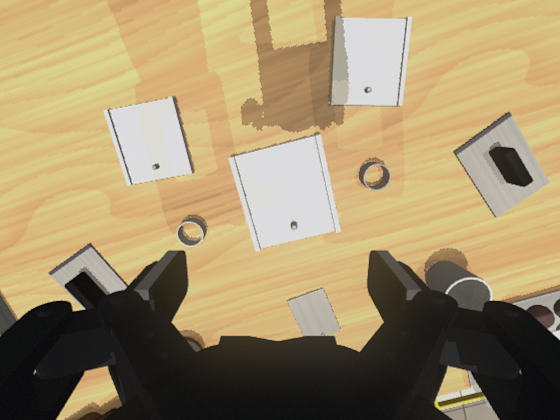

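The wrist view shows the whole holder, with corners about (231,155), (319,134), (339,233) and (258,249), and its pin at (294,226). The notched blade is cut off at lower left by the gripper.

Run:
```python
from h import *
f=dict(np.load("w1.npz"));K,R,t,I=f["camera_matrix"],f["R"],f["t"],f["img"]
hsv=cv2.cvtColor(I,cv2.COLOR_BGR2HSV);S,V=hsv[...,1],hsv[...,2]
# dark separating lines: close them
m0=cv2.morphologyEx(((S<40)&(V>120)).astype(np.uint8),cv2.MORPH_CLOSE,np.ones((5,5)))
p,m=blob(m0,(280,190));print("holder",len(p),rect(cast(p,K,R,t,.012)),rect(cast(p,K,R,t,.018)))
cn=cv2.findContours(m.astype(np.uint8),0,2)[0][0];q=cv2.approxPolyDP(cn,8,True)[:,0];print(q.tolist());print(cast(q,K,R,t,.012).round(4))
p,_=blob((S<40)&(V>150),(280,190));print("bed",len(p),rect(cast(p,K,R,t,.012)))
w=np.zeros(V.shape,bool);w[216:236,284:304]=1
v,u=np.nonzero(w&(V<140));print("pin px",len(u),u.min(),u.max(),v.min(),v.max(),cast([u.mean(),v.mean()],K,R,t,.022))
```

```text
holder 8909 (array([0.4888, 0.0133]), array([137.8, 152.5]), 86.36283111572266) (array([0.4875, 0.0136]), array([136. , 150.4]), 86.36282348632812)
[[319, 134], [229, 158], [256, 251], [340, 231]]
[[ 0.4175  0.0851  0.012 ]
 [ 0.4104 -0.049   0.012 ]
 [ 0.5607 -0.0586  0.012 ]
 [ 0.5688  0.0764  0.012 ]]
bed 8852 (array([0.4889, 0.0133]), array([137.8, 152.3]), 86.36283111572266)
pin px 23 291 296 222 227 [[0.53217052 0.01135962 0.022     ]]
```

Call:
{"op": "move_arm", "data": {
  "commands": [
    [-0.02,-0.032,0,0.17,-1],
    [0,0,0,0.18,-1],
    [0,0,0,0.18,-1],
    [0,0,0,0.18,-1],
    [0,0,0,0.18,-1],
    [0,0,0,0.18,-1],
    [0,0,0,0.18,-1]
  ]
}}

```text
time: 2.52
tool_pos: [0.4594, -0.0234, 0.2795]
ee_rot: [-3.141, -0.0, 1.579]
wrist_force: [1.0, 0.5, 0.5]
opening: 0.0856
```

Call:
{"op": "move_arm", "data": {
  "commands": [
    [-0.0523,0.014,0,0,-1],
    [-0.0523,0.014,0,0,-1],
    [-0.0523,0.014,0,0,-1],
    [-0.0523,0.014,0,0,-1],
    [-0.0523,0.014,0,0,-1],
    [-0.0523,0.014,0,0,-1]
  ]
}}

```text
time: 3.28
tool_pos: [0.5487, -0.3374, 0.2796]
ee_rot: [-3.141, -0.001, 1.585]
wrist_force: [0.4, 1.0, 1.2]
opening: 0.0853
```

Call:
{"op": "move_arm", "data": {
  "commands": [
    [0,0,0,0.18,-1],
    [0,0,0,0.18,-1],
    [0,0,0,0.18,-1],
    [0,0,0,0.18,-1],
    [0,0,0,0.18,-1],
    [0,0,0,0.18,-1],
    [0,0,0,0.18,-1],
    [0,0,0,0.034,-1],
    [0,0,0,0,-1],
    [0,0,0,0,-1]
  ]
}}

```text
time: 4.53
tool_pos: [0.5478, -0.3378, 0.2798]
ee_rot: [-3.141, 0.0, 0.29]
wrist_force: [0.1, 0.7, 0.1]
opening: 0.0853
```

```bash
python3 -c "from h import *;f=wrist('w2')"
```

```text
4.525 [ 0.54775046 -0.33775788  0.27980187] [-3.14137474e+00  1.20556297e-04  2.89959246e-01] [-0.69  0.31  1.25  0.    1.58  0.59] cam [ 0.61  -0.319  0.454]
```

View pics/w2.png

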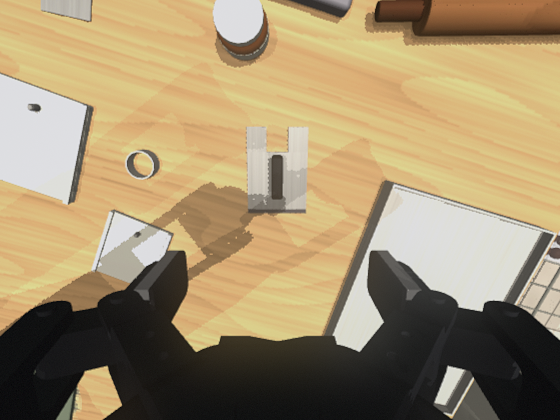

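The notched blade is clear: the plate spans u 247–308, v 127–212 with the notch upward (tool +x). Its bar is at (276,177), v 155–199, and is nearly aligned with the tool.

Run:
```python
from h import *
f=dict(np.load("w2.npz"));K,R,t,I=f["camera_matrix"],f["R"],f["t"],f["img"]
hsv=cv2.cvtColor(I,cv2.COLOR_BGR2HSV);S,V=hsv[...,1],hsv[...,2]
w=np.zeros(V.shape,bool);w[118:220,238:318]=1
p,m=blob(cv2.morphologyEx(((S<60)&w).astype(np.uint8),cv2.MORPH_OPEN,np.ones((3,3))),(256,170));print("blade",len(p),p.min(0),p.max(0),rect(cast(p,K,R,t,.004)))
w[:]=0;w[150:205,262:292]=1
p,m=blob((V<75)&w,(276,180));print("bar",len(p),p.min(0),p.max(0),rect(cast(p,K,R,t,.04)))
for x in(155,160,240):print(hsv[x,276],end='')
print(cast([[276,155],[276,199],[277,177]],K,R,t,.04).round(4),f["depth"][170:185:7,277])
```

```text
blade 4324 [247 127] [308 212] (array([ 0.5448, -0.337 ]), array([128.5,  89.7]), 16.15435218811035)Traceback (most recent call last):
  File "<stdin>", line 7, in <module>
    return umr_minimum(a, axis, None, out, keepdims, initial, where)
ValueError: zero-size array to reduction operation minimum which has no identity
```

Call:
{"op": "move_arm", "data": {
  "commands": [
    [-0.0076,-0.0017,0.05,0.008,-1],
    [0,0,0.05,0,-1],
    [0,0,0.05,0,-1],
    [0,0,0.05,0,-1],
    [0,0,0.03,0,-1],
    [0,0,0.015,0,-1],
    [0,0,0.015,0,-1],
    [0,0,0.01,0,-1],
    [0,0,0,0,-1],
    [0,0,0,0,-1]
  ]
}}

```text
time: 5.82
tool_pos: [0.5406, -0.3395, 0.011]
ee_rot: [3.14, -0.001, 0.28]
wrist_force: [0.0, 0.3, 0.5]
opening: 0.0854
```

Call:
{"op": "move_arm", "data": {
  "commands": [
    [0,0,0,0,1],
    [0,0,0,0,1],
    [0,0,0,0,1],
    [0,0,0,0,1],
    [0,0,0,0,1],
    [0,0,0,0,1],
    [0,0,0,0,1],
    [0,0,0,0,1]
  ],
  "force": 60
}}

```text
time: 6.82
tool_pos: [0.5398, -0.3388, 0.0099]
ee_rot: [-3.142, 0.0, 0.28]
wrist_force: [0.3, 0.8, -0.2]
opening: -0.0004
```

The opening is about 0, so the fingers shut on nothing. Looking again before moving.

Run:
```python
from h import *
from rig import grab_frame,bot
a=wrist('w3')["img"];s=grab_frame("scene")["img"][130:270,80:266];d=grab_frame("side")["img"][60:180,200:360]
print(bot.state())
o=np.zeros((600,800,3),np.uint8);o[:300,:400]=cv2.resize(a,(400,300));o[:300,400:]=cv2.resize(s,(400,300));o[300:,:400]=cv2.resize(d,(400,300))
cv2.imwrite("pics/c3.png",o)
```

```text
6.825 [ 0.53982636 -0.33884706  0.00986574] [-3.14155270e+00  2.93871098e-06  2.79803680e-01] [-0.7   0.54  1.52  0.    1.09  0.59] cam [ 0.602 -0.32   0.184]
{'time': 6.975, 'q': array([-6.96200891e-01,  5.38396913e-01,  1.51705008e+00, -3.91991195e-06,
        1.08607184e+00,  5.94754767e-01]), 'qd': array([ 1.29507847e-03,  2.34785104e-03,  8.06443461e-05, -1.31506161e-03,
       -1.00483174e-03, -9.55962431e-04]), 'tau': array([-1.42465506e-03, -4.72204113e+01, -2.44636774e+01, -3.10419146e-04,
        1.15910087e-03,  1.59344633e-06]), 'tool_pos': array([ 0.53986236, -0.33888215,  0.00990545]), 'ee_rot': array([ 3.14152957e+00, -3.84874992e-05,  2.79842497e-01]), 'wrist_force': array([ 0.5704431 , -0.51347551,  1.1273776 ]), 'moment': array([-0.02047589,  0.01194185,  0.07193646]), 'opening': 0.00026434396209788167}
```

View pics/c3.png

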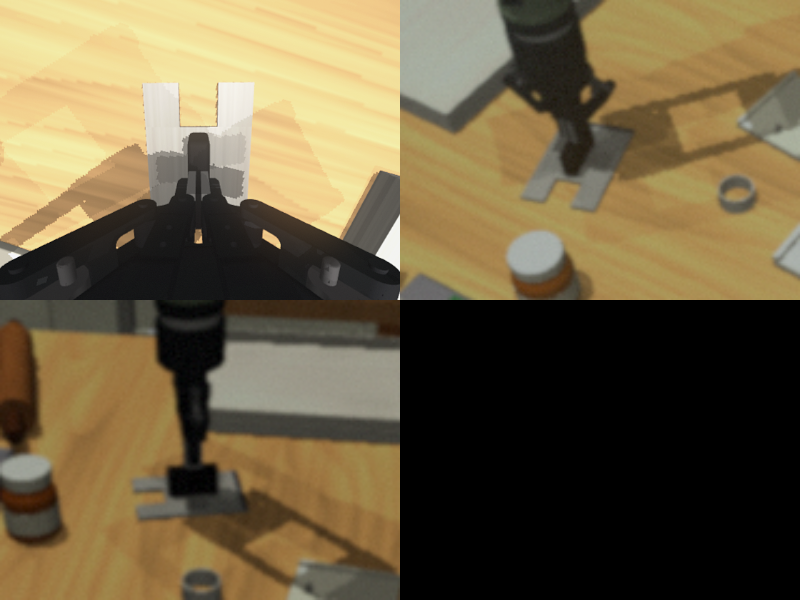

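The pictures disagree with the reading: in the wrist view the fingers appear to stand either side of the bar. A small lift will settle it.

Call:
{"op": "move_arm", "data": {
  "commands": [
    [0,0,-0.01,0,1],
    [0,0,-0.02,0,1],
    [0,0,-0.03,0,1],
    [0,0,0,0,1],
    [0,0,0,0,1],
    [0,0,0,0,1]
  ]
}}

```text
time: 7.72
tool_pos: [0.539, -0.3382, 0.0687]
ee_rot: [-3.14, 0.001, 0.28]
wrist_force: [-0.4, -0.6, -0.2]
opening: 0.0
```

Run:
```python
from h import *
from rig import grab_frame,bot
a=wrist('w4')["img"];s=grab_frame("scene")["img"][130:270,80:266];d=grab_frame("side")["img"][60:180,200:360]
st=bot.state();print(st["wrist_force"],st["moment"],st["opening"])
o=np.zeros((600,800,3),np.uint8);o[:300,:400]=cv2.resize(a,(400,300));o[:300,400:]=cv2.resize(s,(400,300));o[300:,:400]=cv2.resize(d,(400,300))
cv2.imwrite("pics/c4.png",o)
```

```text
7.725 [ 0.53895167 -0.3381925   0.06870533] [-3.13965395e+00  1.32837070e-03  2.79741297e-01] [-0.7   0.46  1.49 -0.    1.19  0.59] cam [ 0.602 -0.32   0.243]
[-0.54067873 -0.00592962 -0.15614153] [0.03580079 0.02150887 0.01495385] 0.0003588520540935855
```

View pics/c4.png

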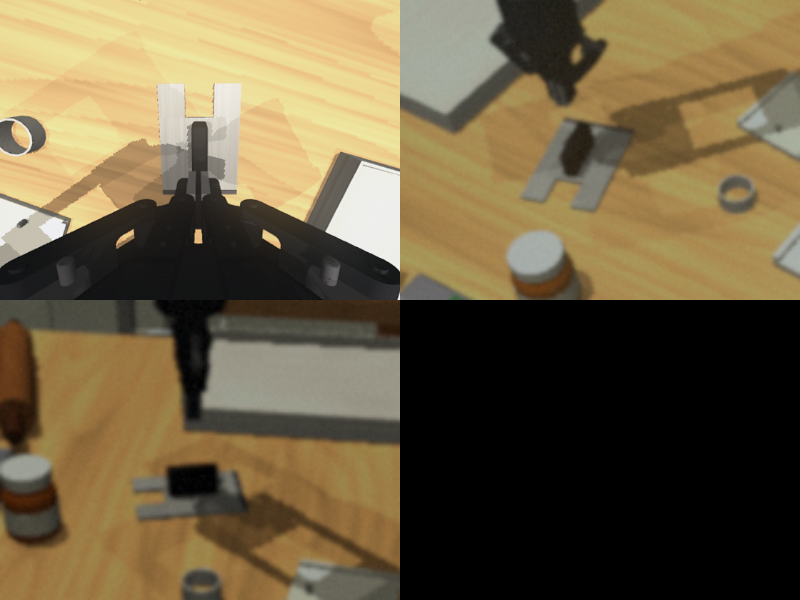

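The grasp missed: the blade stayed on the bench and the fingers are shut above it. I'll triangulate the fingertip in the fixed views to check it against the reported TCP.

Run:
```python
from h import *
from rig import bot
P=[];X=bot.state()["tool_pos"]
for n,px in(("scene",(155.3,176.7)),("side",(276.8,107))):
    f=dict(np.load(n+"0.npz"));K,R,t=f["camera_matrix"],f["R"],f["t"]
    q=K@(R@X+t);print(n,"TCP proj",q[:2]/q[2],"seen",px);P.append((K@np.c_[R,t],px))
h=cv2.triangulatePoints(P[0][0],P[1][0],np.array(P[0][1]),np.array(P[1][1])).ravel();print("tip tri",h[:3]/h[3],"reported",X)
f=dict(np.load("w2.npz"));K,R,t,I=f["camera_matrix"],f["R"],f["t"],f["img"]
V=I.max(2);print(K[0,0],K[:2,2],V[150:205:6,276],V[177,262:292:2]);print(f["depth"][177,262:292:3].round(3),f["depth"][150:205:6,276].round(3))
print(cast([277,177],K,R,t,.04),cast([[247,127],[308,127],[308,212],[248,212]],K,R,t,.004))
for n in("w3","w4"):
    g=dict(np.load(n+".npz"));print(n,g["depth"][185:300:10,279].round(3))
```

```text
scene TCP proj [158.99268784 184.72328028] seen (155.3, 176.7)
side TCP proj [276.35291183 117.90004209] seen (276.8, 107)
tip tri [ 0.5398931  -0.34202717  0.09797868] reported [ 0.53916995 -0.33835111  0.06872393]
300.8901941566207 [277.19490985 205.15019991] [221  70  82  81  79  77  77  76  72 124] [208 213 205 125 129  71  75  78  79  78 100 188 183 189 187]
[0.455 0.454 0.454 0.456 0.419 0.417 0.417 0.453 0.454 0.455] [0.448 0.425 0.413 0.413 0.417 0.418 0.421 0.423 0.425 0.466]
[[ 0.54196207 -0.33827581  0.04      ]] [[ 0.59358543 -0.27745217  0.004     ]
 [ 0.61888728 -0.36199569  0.004     ]
 [ 0.4971206  -0.40199834  0.004     ]
 [ 0.47029059 -0.31248183  0.004     ]]
w3 [0.183 0.154 0.15  0.15  0.151 0.153 0.142 0.131 0.121 0.115 0.117 0.117]
w4 [0.205 0.208 0.21  0.211 0.214 0.215 0.141 0.13  0.121 0.116 0.117 0.119]
```

The reported TCP disagrees with what I see: the true fingertip is about 30 mm higher, so the fingers shut just above the bar. I'll measure the offset finely from the wrist depth.

Run:
```python
from h import *
for n,cols in(("w4",(268,272,286,290)),("w2",(180,380))):
    g=dict(np.load(n+".npz"));K,T,D=g["camera_matrix"],g["tool_from_camera"],g["depth"]
    for u in cols:
        for v in range(228,276,3):
            z=D[v,u]
            if 0<z<.19:
                p=T[:3,:3]@(np.linalg.inv(K)@[u,v,1]*z)+T[:3,3];print(n,u,v,p.round(4))
```

```text
w4 268 240 [ 0.0107 -0.005  -0.0366]
w4 268 243 [ 0.0104 -0.0049 -0.0399]
w4 268 246 [ 0.0103 -0.0048 -0.0432]
w4 268 249 [ 0.0104 -0.0047 -0.0468]
w4 268 252 [ 0.0105 -0.0046 -0.0504]
w4 268 255 [ 0.0108 -0.0045 -0.0542]
w4 268 258 [ 0.0104 -0.0044 -0.0564]
w4 268 261 [ 0.0111 -0.0042 -0.0608]
w4 268 264 [ 0.0107 -0.0042 -0.0627]
w4 268 267 [ 0.0102 -0.0041 -0.0644]
w4 268 270 [ 0.0103 -0.0041 -0.0671]
w4 268 273 [ 0.0099 -0.004  -0.0688]
w4 272 240 [ 0.0101 -0.0031 -0.0351]
w4 272 243 [ 0.0103 -0.003  -0.0395]
w4 272 246 [ 0.0107 -0.0029 -0.0441]
w4 272 249 [ 0.0106 -0.0029 -0.0473]
w4 272 252 [ 0.0106 -0.0028 -0.0506]
w4 272 255 [ 0.0106 -0.0027 -0.0538]
w4 272 258 [ 0.0106 -0.0027 -0.0568]
w4 272 261 [ 0.0109 -0.0026 -0.0604]
w4 272 264 [ 0.011  -0.0026 -0.0634]
w4 272 267 [ 0.0103 -0.0025 -0.0646]
w4 272 270 [ 0.0109 -0.0025 -0.0682]
w4 272 273 [ 0.0101 -0.0025 -0.0692]
w4 286 240 [ 0.0106  0.0038 -0.0364]
w4 286 243 [ 0.0102  0.0037 -0.0394]
w4 286 246 [ 0.0108  0.0036 -0.0443]
w4 286 249 [ 0.0105  0.0035 -0.0472]
w4 286 252 [ 0.0102  0.0034 -0.0498]
w4 286 255 [ 0.0102  0.0034
[... 567 characters left out ...]
 290 267 [ 0.0106  0.0046 -0.0651]
w4 290 270 [ 0.0103  0.0045 -0.0671]
w4 290 273 [ 0.0115  0.0043 -0.0718]
w2 180 252 [ 0.01   -0.044  -0.0494]
w2 180 255 [ 0.0101 -0.0429 -0.0529]
w2 180 258 [ 0.0087 -0.043  -0.0528]
w2 180 261 [ 0.0072 -0.0432 -0.0527]
w2 180 264 [ 0.0059 -0.0432 -0.0531]
w2 180 267 [ 0.0045 -0.0433 -0.0531]
w2 180 270 [ 0.0032 -0.0433 -0.0534]
w2 180 273 [ 0.0025 -0.0429 -0.0548]
w2 380 252 [ 0.0107  0.045  -0.0507]
w2 380 255 [ 0.0105  0.0441 -0.0535]
w2 380 258 [ 0.0101  0.0434 -0.0557]
w2 380 261 [ 0.0104  0.0422 -0.0592]
w2 380 264 [ 0.0093  0.0422 -0.0597]
w2 380 267 [ 0.0075  0.0426 -0.0589]
w2 380 270 [ 0.0061  0.0427 -0.0588]
w2 380 273 [ 0.0053  0.0424 -0.06  ]
```

Call:
{"op": "move_arm", "data": {
  "commands": [
    [0.002,0,0,0,-1],
    [0,0,0,0,-1],
    [0,0,0,0,-1],
    [0,0,0,0,-1],
    [0,0,0,0,-1],
    [0,0,0,0,-1]
  ]
}}

```text
time: 8.62
tool_pos: [0.5417, -0.3383, 0.0699]
ee_rot: [3.142, -0.0, 0.28]
wrist_force: [0.2, -0.5, 0.1]
opening: 0.0855
```

Call:
{"op": "move_arm", "data": {
  "commands": [
    [0,0,0.02,0,-1],
    [0,0,0.02,0,-1],
    [0,0,0.02,0,-1],
    [0,0,0.014,0,-1],
    [0,0,0.009,0,-1],
    [0,0,0.005,0,-1],
    [0,0,0,0,-1],
    [0,0,0,0,-1]
  ]
}}

```text
time: 9.62
tool_pos: [0.5423, -0.3388, -0.0173]
ee_rot: [3.14, -0.001, 0.28]
wrist_force: [0.4, 0.9, -0.9]
opening: 0.0856
```

Call:
{"op": "move_arm", "data": {
  "commands": [
    [0,0,0.004,0,-1],
    [0,0,0,0,1],
    [0,0,0,0,1],
    [0,0,0,0,1],
    [0,0,0,0,1],
    [0,0,0,0,1],
    [0,0,0,0,1],
    [0,0,0,0,1]
  ],
  "force": 70
}}

```text
time: 10.62
tool_pos: [0.542, -0.3386, -0.0219]
ee_rot: [3.141, -0.0, 0.28]
wrist_force: [0.6, -0.5, 0.7]
opening: 0.0152
```

Call:
{"op": "move_arm", "data": {
  "commands": [
    [0,0,-0.01,0,1],
    [0,0,-0.02,0,1],
    [0,0,-0.04,0,1],
    [0,0,-0.04,0,1],
    [0,0,-0.02,0,1],
    [0,0,0,0,1],
    [0,0,0,0,1]
  ]
}}

```text
time: 11.5
tool_pos: [0.5405, -0.3373, 0.1059]
ee_rot: [-3.139, 0.002, 0.28]
wrist_force: [-1.1, 1.3, -3.6]
opening: 0.0151
```

Run:
```python
from h import *
from rig import bot
f=wrist('w5');st=bot.state();print(st["wrist_force"],st["moment"],st["opening"])
```

```text
11.5 [ 0.54046844 -0.33725774  0.10594224] [-3.13850785e+00  2.09262045e-03  2.79806995e-01] [-0.69  0.42  1.46  0.    1.26  0.6 ] cam [ 0.604 -0.319  0.28 ]
[ 0.3064629  -0.40692019 -4.38691689] [ 0.04453824  0.00336533 -0.0039444 ] 0.015085726457843517
```

View pics/w5.png

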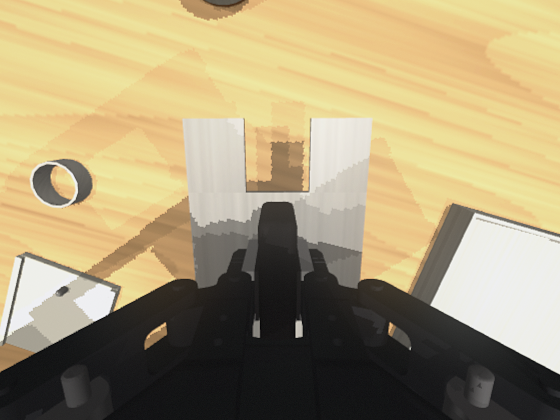

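The blade hangs from the gripper: front corners at (183,118) and (371,118), notch u 246–310 with its root at v≈191. The wrist force confirms about 0.42 kg.

Run:
```python
from h import *
g=dict(np.load("w5.npz"));K,T,D=g["camera_matrix"],g["tool_from_camera"],g["depth"]
def pt(u,v,du=0,dv=0):
    z=D[v+dv,u+du];return (T[:3,:3]@(np.linalg.inv(K)@[u,v,1]*z)+T[:3,3]).round(4)
print("FL",pt(184,119,3,3),"FR",pt(370,119,-3,3),"NL",pt(244,150,-4),"NR",pt(311,150,4),"root",pt(250,192,0,4),pt(306,192,0,4), "bar front", pt(277,203,0,4))
print("sideL",pt(190,220,5),"sideR",pt(365,220,-5))
```

```text
FL [ 0.0676 -0.0451 -0.0246] FR [ 0.0677  0.0435 -0.0254] NL [ 0.0531 -0.0166 -0.0262] NR [ 0.0532  0.0158 -0.0262] root [ 0.0325 -0.0141 -0.027 ] [ 0.032   0.0141 -0.0245] bar front [ 0.0299 -0.0006 -0.0387]
sideL [ 0.0174 -0.0456 -0.0258] sideR [ 0.0172  0.0451 -0.0247]
```

Call:
{"op": "move_arm", "data": {
  "commands": [
    [0.0056,-0.0441,0,0,1],
    [0.0056,-0.0441,0,0,1],
    [0.0056,-0.0441,0,0,1],
    [0.0056,-0.0441,0,0,1],
    [0.0056,-0.0441,0,0,1],
    [0.0056,-0.0441,0,0,1],
    [0.0056,-0.0441,0,0,1],
    [0.0056,-0.0441,0,0,1],
    [0,0,0.02,0.1145,1],
    [0,0,0.02,0.1145,1],
    [0,0,0.02,0.1145,1],
    [0,0,0,0,1]
  ]
}}

```text
time: 13.05
tool_pos: [0.4838, 0.0137, 0.0448]
ee_rot: [-3.141, 0.008, -0.062]
wrist_force: [-0.1, 0.6, -3.2]
opening: 0.0152
```

Call:
{"op": "move_arm", "data": {
  "commands": [
    [0,0,0,0,1],
    [0,0,0,0,1]
  ]
}}

```text
time: 13.3
tool_pos: [0.4882, 0.0129, 0.0487]
ee_rot: [3.141, -0.002, -0.063]
wrist_force: [-0.1, -0.7, -3.7]
opening: 0.0149
```

Run:
```python
from h import *
from rig import bot
f=wrist('w6');st=bot.state();print(st["wrist_force"],st["opening"])
```

```text
13.3 [0.48820527 0.01293884 0.04866766] [ 3.14144802e+00 -1.63775018e-03 -6.30163745e-02] [-0.15  0.21  1.89 -0.    1.04  1.48] cam [0.553 0.009 0.223]
[ 0.46089858 -0.46018048 -3.70678856] 0.015344890091906097
```

View pics/w6.png

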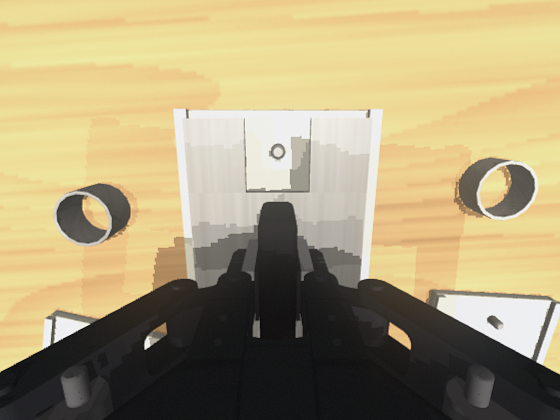

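The blade hangs over the holder, square to it, with equal margins on both sides (u 175–186 and 371–382). The pin at (278,151) shows inside the notch (u 246–310, root v 191).

Run:
```python
from h import *
g=dict(np.load("w6.npz"));K,T,D,R,t=g["camera_matrix"],g["tool_from_camera"],g["depth"],g["R"],g["t"]
X=cast([278,151],K,R,t,.026)[0];c=R@X+t;print("pin world",X,"tool",T[:3,:3]@c+T[:3,3])
a=cast([[175,110],[382,110],[369,265],[190,265]],K,R,t,.018);print(a.round(4)) # cheek outer ends
v=a[1]-a[0];print("pin-end edge yaw",np.arctan2(v[1],v[0])+np.pi/2, "holder end mid",a[:2].mean(0))
```

```text
pin world [0.53646516 0.00981915 0.026     ] tool [4.83233733e-02 7.10563379e-05 2.27468396e-02]
[[ 0.5662  0.075   0.018 ]
 [ 0.5578 -0.0591  0.018 ]
 [ 0.448  -0.0526  0.018 ]
 [ 0.4562  0.0804  0.018 ]]
pin-end edge yaw -0.06223147015408781 holder end mid [0.56201724 0.00792349 0.018     ]
```

Call:
{"op": "move_arm", "data": {
  "commands": [
    [-0.0017,0,0.015,0,1],
    [0,0,0.015,0,1],
    [0,0,0.01,0,1],
    [0,0,0.006,0,1],
    [0,0,0.003,0,1],
    [0,0,0,0,1],
    [0,0,0,0,1]
  ]
}}

```text
time: 14.22
tool_pos: [0.4862, 0.0132, -0.0007]
ee_rot: [3.142, -0.001, -0.064]
wrist_force: [-0.2, -0.5, -3.8]
opening: 0.0148
```

Call:
{"op": "move_arm", "data": {
  "commands": [
    [0,0,0.002,0,1],
    [0,0,0.002,0,1],
    [0,0,0.002,0,1],
    [0,0,0,0,1],
    [0,0,0,0,1]
  ]
}}

```text
time: 14.85
tool_pos: [0.4857, 0.0132, -0.0071]
ee_rot: [3.142, 0.0, -0.064]
wrist_force: [0.9, -0.4, -2.5]
opening: 0.015
```

Call:
{"op": "move_arm", "data": {
  "commands": [
    [0,0,0.001,0,1],
    [0,0,0.001,0,1],
    [0,0,0,0,1],
    [0,0,0,0,1]
  ]
}}

```text
time: 15.35
tool_pos: [0.4857, 0.0132, -0.0091]
ee_rot: [3.142, -0.0, -0.064]
wrist_force: [0.3, 0.4, -2.9]
opening: 0.015
```

Call:
{"op": "move_arm", "data": {
  "commands": [
    [0,0,0.001,0,1],
    [0,0,0,0,1],
    [0,0,0,0,1]
  ]
}}

```text
time: 15.72
tool_pos: [0.4859, 0.0132, -0.0099]
ee_rot: [3.142, -0.0, -0.064]
wrist_force: [-1.3, 0.2, -0.5]
opening: 0.0143
```

Call:
{"op": "move_arm", "data": {
  "commands": [
    [0,0,0.001,0,1],
    [0,0,0,0,1],
    [0,0,0,0,1]
  ]
}}

```text
time: 16.1
tool_pos: [0.4858, 0.0132, -0.0099]
ee_rot: [3.141, 0.0, -0.064]
wrist_force: [-4.2, -0.3, 8.9]
opening: 0.0151
```

The blade is seated: contact shows as about 9 N upwards. I'll ease off 0.5 mm, open, then go straight up.

Call:
{"op": "move_arm", "data": {
  "commands": [
    [0,0,-0.0005,0,1],
    [0,0,0,0,0.2],
    [0,0,0,0,-0.3],
    [0,0,0,0,-1],
    [0,0,0,0,-1],
    [0,0,0,0,-1],
    [0,0,0,0,-1]
  ]
}}

```text
time: 16.98
tool_pos: [0.4857, 0.0132, -0.0107]
ee_rot: [-3.142, 0.0, -0.064]
wrist_force: [0.6, -0.1, 1.2]
opening: 0.0856
```

Call:
{"op": "move_arm", "data": {
  "commands": [
    [0,0,-0.01,0,-1],
    [0,0,-0.02,0,-1],
    [0,0,-0.04,0,-1],
    [0,0,-0.05,0,-1],
    [0,0,-0.05,0,-1],
    [0,0,-0.03,0,-1],
    [0,0,0,0,-1],
    [0,0,0,0,-1]
  ]
}}

```text
time: 17.98
tool_pos: [0.4849, 0.0134, 0.1887]
ee_rot: [-3.142, 0.001, -0.064]
wrist_force: [0.5, 0.3, -0.7]
opening: 0.0852
```

Run:
```python
from h import *
from rig import bot,grab_frame
a=wrist('w7')
s=grab_frame("scene")["img"];d=grab_frame("side")["img"];print(bot.state()["wrist_force"],bot.state()["opening"])
o=np.zeros((600,800,3),np.uint8);o[:300,:400]=cv2.resize(a["img"],(400,300));o[:300,400:]=cv2.resize(s,(400,300));o[300:,:400]=cv2.resize(d,(400,300));o[300:,400:]=cv2.resize(a["img"][100:250,180:380],(400,300))
cv2.imwrite("pics/c7.png",o)
```

```text
17.975 [0.48486814 0.01335033 0.18868377] [-3.14150943e+00  1.33592673e-03 -6.37144299e-02] [-0.15  0.02  1.77 -0.    1.35  1.48] cam [0.55  0.009 0.363]
[-0.10394713  0.85894783 -0.44475774] 0.08584835045829665
```

View pics/c7.png

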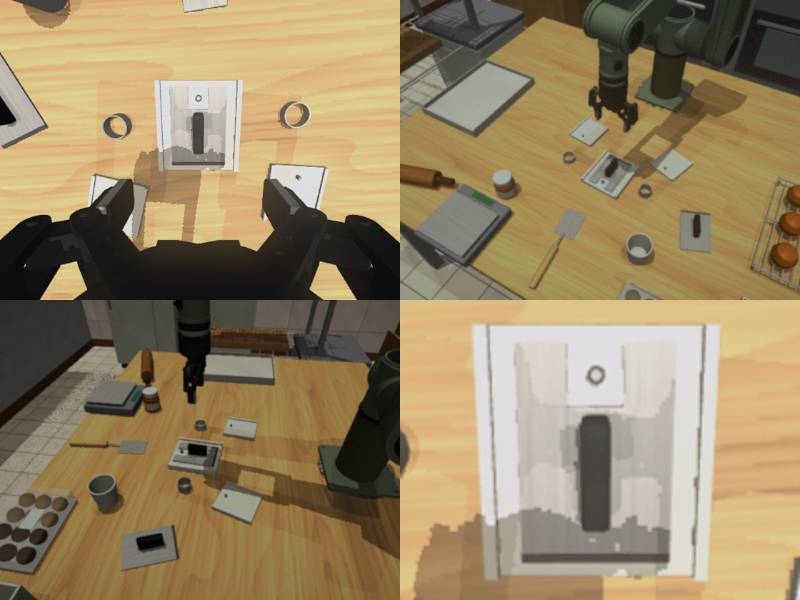

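The blade lies flat between the cheeks, square to the holder, with the pin inside the notch. The plain blade hasn't moved and the gripper is well clear, so I'm handing in.

```bash
python3 -c "from rig import bot;print(bot.job_done())"
```

```text
the job is handed in; nothing more can be done
None
```

The notched blade is in the largest holder, lying flat and square, with the pin inside its notch. I lowered it until it touched (about 9 N), let go, and raised the gripper clear. The job was handed in at about 18 s, and the plain blade was never touched.

- **Missed grasp:** the first attempt closed just above the bar without moving the blade. The real fingertips are about 30–35 mm shorter than the reported TCP. Two-view triangulation gave 29 mm and wrist depth gave about 35 mm, so I corrected the height and the second grasp held (opening 15 mm, about 0.4 kg lifted).
- **Pin position:** the pin estimates differed by up to 9 mm along x (0.532–0.541 m). The last close wrist view gave 0.5365 m, which matched the holder's outline, so I used that.
- **Last checks:** just before lowering, the tool and holder angles agreed to about 0.1°. After release, the pictures show the pin in the middle of the notch with even margins to both cheeks. I checked the final rest by eye only and did not re-measure it.

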